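# Hold the cassette bath lid open at 50 degrees

## Task

The cassette bath has a hinged lid that falls shut by itself, and a specimen pot has been left on top of it. Keeping the pot upright, move it to the perforated steel drain plate and set it down there, not dropped; then lift the lid to 50 degrees from closed (within 5 degrees), so that a colleague can reach in with forceps, hold it still there for at least three seconds, and finish while still holding it. Leave the flask, the dropper bottle and the cassette rack where they are.

Things in the scene. Friction and masses are not known exactly. Their poses are not given: they have to be found in the camera images.
- bath: The cassette bath: a white open-topped box fixed to the bench, 180 (x, front to back) x 220 (y) x 90 mm high, closed by an aluminium lid; a black display and a small grey dial on its front. Origin: centre of its underside, on the bench; its x axis points from the front to the back (the hinge side), y to the left seen from the front, z up. It stands left or right, the drain plate on the other side.
- lid (a joint): Angle of the bath's lid in rad: 0 closed, grows as the front edge rises, 1.9 at most; 50 degrees is 0.873. It starts closed. The lid is a plate 180 x 220 x 8 mm of 0.3 to 0.6 kg, on a free hinge along the bath's y axis at its back rim; it falls shut when let go anywhere below 80 degrees.
- lid_handle (a point): Middle of the lid's bar handle: a round dark steel bar 12 mm thick and 110 mm long, parallel to the bath's y axis, its middle line 40 mm above the lid's upper face on two posts, one at each end (98 mm free between them). It lies 30 mm behind the lid's front edge; 150 mm in front of the hinge line and 48 mm above it when closed. It turns with the lid; moves on an arc of 157 mm radius about lid_hinge.
- lid_hinge (a point): Middle of the lid's hinge line, at the bath's back top rim: 90 mm behind the bath's centre and 90.5 mm above the bench. The lid's underside lies at this height when closed.
- pot_center (a point): Centre (half-way up) of the specimen pot: an upright white screw-cap pot, 46 mm across up to 45 mm above its foot, narrowing above to a 42 mm cap, 75 mm high in all, about 0.08 to 0.17 kg, standing on the closed lid (its foot 98.5 mm above the bench), behind the bar handle. Its z axis is the pot's axis.
- plate_top (a point): Centre of the upper face of the drain plate: a flat stainless plate 180 x 180 mm, 15 mm thick, with rows of small dark holes, fixed to the bench. The holes are too shallow to catch anything. Axes along its edges, z up.
- plate: The same drain plate; origin at the centre of its underside.
- pot: The same specimen pot; origin at the centre of its foot.
- flask: Bystander: a conical glass flask, 84 mm across the foot, 130 mm high; origin at the centre of its foot.
- dropper: Bystander: a small orange dropper bottle, 40 mm across, 85 mm high; origin at the centre of its foot.
- rack: Bystander: a blue rack, 90 x 50 mm, with white cassettes standing in it, 50 mm high; origin at the centre of its underside.
Not all that is in view belongs to the job. What is shaped like the pot but green is not meant.

How it is judged:
By the outcome, as a careful person would: the job done as asked, in the order asked, and still so for the second after the job is handed in, while the arm keeps its last pose, push and grip.
It also fails if it takes over 67 s, if anything falls off the work surface, if the arm or the gripper's body presses on something with over 40 N, if the wrist force passes 120 N, or if a joint passes its speed limit or range.

## Robot

A 6-joint arm with a two-finger parallel gripper is mounted at the origin on the work surface. World frame = base frame: x ahead of the robot, y to its left, z up, the work surface at z = 0. Lengths are in m, angles in rad, forces in N, time in s.
With the tool pointing down it reaches from about 0.375 to 0.975 m from the base axis. Payload 3.8 kg.
Tool frame: the origin (TCP) lies at the very end of the fingers, on their centre line; the grasp point (between the pads) lies bot.grasp_offset behind it (bot.grasp_offset is the distance from the TCP to the grasp point, in m); y points along the fingers, x is the direction in which the jaws open and shut, and the axes are right-handed (so a half turn about y gives the same grasp; the last joint's range is limited). The gripper opens to 85 mm and grips with 20 to 120 N. Pads are 22 mm wide; open, the fingers measure 114 mm over their backs; the gripper's body (76 mm by 85 mm) begins 54 mm behind the grasp point. The pads swing forward as they close: fully open they stand 13 mm farther back than shut.
Start: joints at [1.202, 0.264, 1.604, -0, 1.274, -0.037], TCP at [0.22, 0.638, 0.21] pointing down, gripper open.
Joint ranges: [-2.63, 2.63], [-0.94, 2.18], [0.31, 2.57], [-1.31, 4.45], [0, 2.66], [-2.55, 2.55]. Speed limits (rad/s): [2.57, 2.57, 3.14, 3.14, 3.14, 3.14].

## Interface

Orientations are given as a rotation vector (axis times angle).
In Python, from workcell import sensors, read_camera, job, bot gives the robot as it stands.
- The arm moves only by the tool arm_command, never from a script. Its argument "deltas" is a list of rows, each a list of 4 numbers: the shift along the tool's x, y, z in m, then the turn about the tool's y in rad. A call has 1 to 20 rows; each row shifts and turns the commanded pose from where the row before left it, along the tool's axes as they then stand; what a row does not reach is not made up. A row lasts 1/8 s, in which the tool goes at most 62.5 mm and 10.7 degrees, less where a joint would pass 70% of its speed; a pose out of reach is approached as far as the arm can. A call is refused whole if a number of a shift passes 0.0625 or a number of a turn 0.188, either way. A call with a gripper value outside its range is refused whole. "fingers" is the finger opening in m, from 0 to 0.0854, set as the call begins (left out, the last holds). The fingers move at their own pace and stop on an object; "newtons" is the grip in N (left out, the last holds). Time passes only in rows, so rows that do not move let the fingers close. It gives the time, the measured TCP pose, the force and the opening at its end, in the units of the state.
- sensors.read_state(): the state, without advancing time (a new reading comes with each control period).
- read_camera(name): name is "scene" or "top" or "wrist"; returns a dict with "color" (384x512x3 uint8, red, green, blue), "vfov" (degrees; the focal length in pixels is half the picture's height over the tangent of half this angle, whatever the lens; pixels are square), "cx", "cy" (the principal point, pixels), "R" (3x3) and "t" (3): a world point X has camera coordinates R X + t; the wrist camera has in their place "T_tool_cam" (4x4, takes a point from camera to tool coordinates, whose origin is the TCP and whose axes are the tool frame's). Camera axes: x right, y down, z forward; pixel columns grow to the right and rows downward; lengths in m; the calibration is good to about 2 mm. A picture is of the moment at which its call begins: read the wrist's pose just before it. There is no depth.
- job.finish_job(): hands the job in, once; it reports no verdict.
The state is a dict: "time": time; "q": joint angles; "joint_vel": joint speeds; "joint_torque": joint torques, N m; "tool_pos": TCP position; "tcp_rot": TCP orientation; "wrist_force": force on the tool from outside, world axes, zero at the start; "torque": the same for the moment, N m; "width": opening from 0.0 (shut) to 1.0 (fully open).
Only numpy, scipy, OpenCV 4.12 (cv2) and the standard library are available. Lean on these libraries where they do the work, as an engineer would, in place of code of your own. Each camera call takes 0.05 s, during which the arm holds its last target.

## Working session

There is one attempt and no reset: what is moved stays moved. The work goes in short steps, Python scripts to look and compute and a tool call to move; the robot and the scene stay as the last step left them, time stands still between calls to the robot, and variables do not carry over. Pictures are saved under pics/ and viewed, and the job is handed in when it is done.

Besides the shell and the picture viewer there is one more tool, called after "Call:" by a JSON object that holds its "api" and its "payload". arm_command: Moves the arm, as the interface text tells. Its arguments: {"type":"object","properties":{"deltas":{"type":"array"},"fingers":{"type":"number"},"newtons":{"type":"number"}},"required":["deltas"]}

```bash
ls; mkdir -p pics; python3 - <<'E'
from workcell import sensors, read_camera, job, bot
import cv2,numpy as np
s=sensors.read_state();print(s, bot.grasp_offset)
for n in ["scene","top","wrist"]:
    c=read_camera(n);cv2.imwrite(f"pics/{n}0.png",c["color"][:,:,::-1])
    np.savez(f"pics/{n}0.npz",**c)
    print(n,{k:v for k,v in c.items() if k!="color"})
E
```

```text
pics
{'time': 0.0, 'q': array([ 1.20208707e+00,  2.64745782e-01,  1.60538546e+00,  5.86948177e-06,
        1.27369858e+00, -3.68994958e-02]), 'joint_vel': array([-0.00024646, -0.00157708, -0.00186185,  0.00079424, -0.001315  ,
        0.00093314]), 'joint_torque': array([-1.42993445e-03, -5.15107977e+01, -3.67311931e+01, -2.84871694e-04,
        1.30342305e-02,  4.27795911e-06]), 'tool_pos': array([0.2196015 , 0.63745117, 0.20906086]), 'tcp_rot': array([-1.34935701, -0.96001099,  0.96310988]), 'wrist_force': array([ 0.47419177, -0.30777608,  1.13561661]), 'torque': array([-0.02328285, -0.00722383, -0.03484653]), 'width': 0.9970257676845264} 0.0187
scene {'vfov': 47.79117001300068, 'cx': 259.89174490012545, 'cy': 196.19766057347334, 'R': array([[-0.02491373,  0.99967327, -0.00571525],
       [ 0.56917083,  0.00948439, -0.82216459],
       [-0.82184176, -0.02373614, -0.56922115]]), 't': array([-0.00670359, -0.28507627,  1.79870228])}
top {'vfov': 44.1467595729031, 'cx': 254.52093117395583, 'cy': 195.142221116036, 'R': array([[-0.00378999, -0.99996333,  0.0076795 ],
       [-0.98498288,  0.00240741, -0.17263523],
       [ 0.17261042, -0.00821846, -0.98495589]]), 't': array([-0.00811047,  0.66107041,  1.33683669])}
wrist {'vfov': 58.717729665393975, 'cx': 252.1116298564655, 'cy': 189.05676485022158, 'T_tool_cam': array([[ 9.99999919e-01, -2.33227376e-04,  3.28324233e-04,
         9.57969792e-04],
       [-3.83950579e-04, -3.06062497e-01,  9.52011345e-01,
        -1.63817317e-01],
       [-1.21547374e-04, -9.52011394e-01, -3.06062562e-01,
         7.87559105e-02],
       [ 0.00000000e+00,  0.00000000e+00,  0.00000000e+00,
         1.00000000e+00]])}
```

View pics/scene0.png

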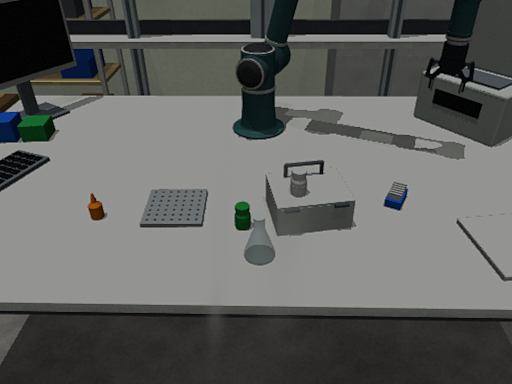

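View pics/top0.png

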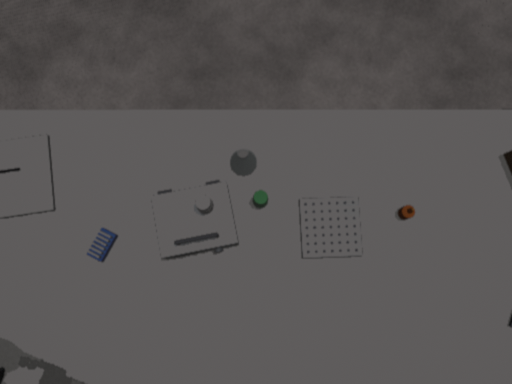

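View pics/wrist0.png

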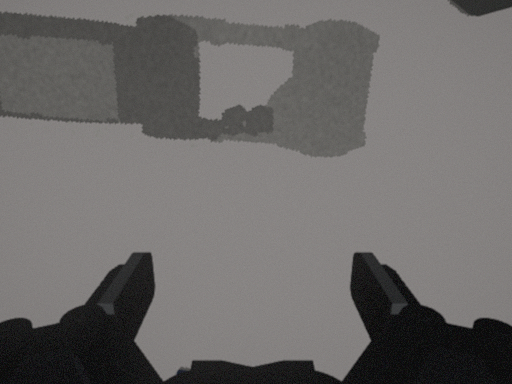

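The top view shows the bath at about (195,220) with its front and dial towards the robot. The white pot is at (204,204), the green decoy at (261,199), the plate at (331,227), the flask at (243,162), the dropper at (407,212) and the rack at (102,244). Pot candidates are the white one on the lid at top (204,204) / scene (298,183) and the green one at top (261,199) / scene (243,215). By the description it is the white one. Next I'll check it in a close crop.

```bash
python3 - <<'E'
import cv2,numpy as np
a=cv2.imread("pics/top0.png")[140:280,130:380]
b=cv2.imread("pics/scene0.png")[145:275,230:370]
cv2.imwrite("pics/topc.png",cv2.convertScaleAbs(cv2.resize(a[:, :150],None,fx=5,fy=4.0*1.0/0.8/1,interpolation=cv2.INTER_CUBIC)[:600],alpha=2))
cv2.imwrite("pics/scc.png",cv2.convertScaleAbs(cv2.resize(b,None,fx=4.5,fy=4.5,interpolation=cv2.INTER_CUBIC),alpha=1.4))
E
```

```text
(no output)
```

View pics/topc.png

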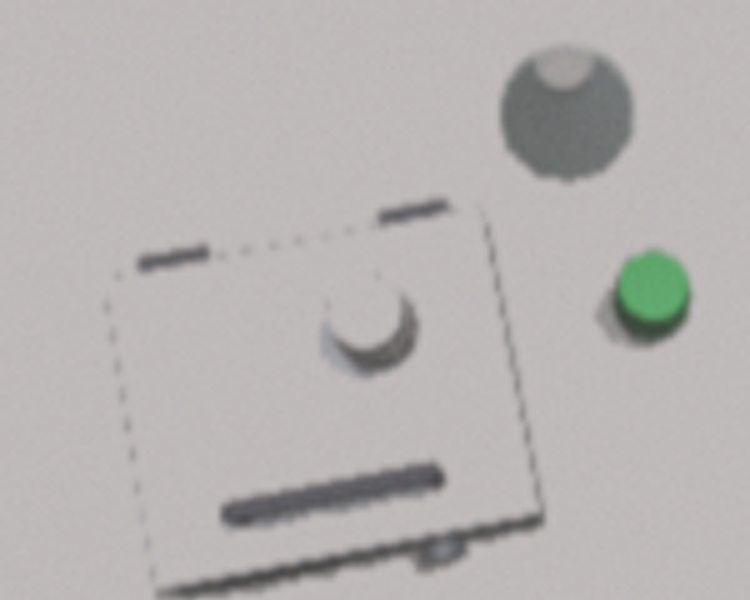

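View pics/scc.png

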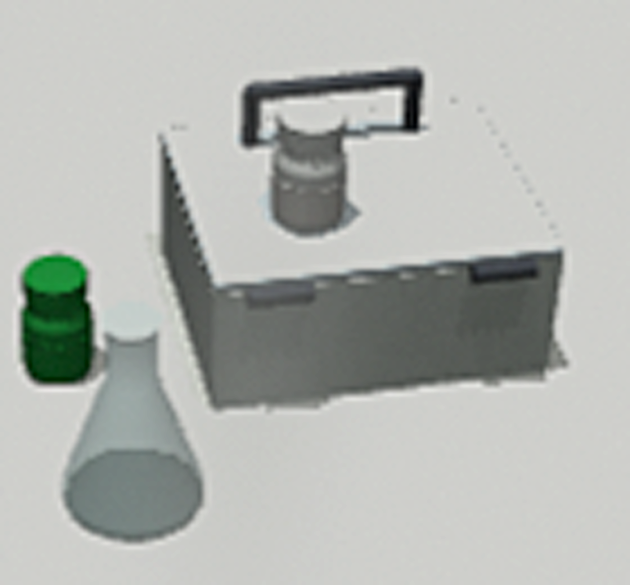

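```bash
cat > h.py <<'E'
import numpy as np
def bp(c,u,v,z):
    f=192/np.tan(np.radians(float(c["vfov"]))/2)
    d=np.array([(u-c["cx"])/f,(v-c["cy"])/f,1]); R=c["R"];o=-R.T@c["t"];w=R.T@d
    return (o+w*(z-o[2])/w[2])
E
python3 - <<'E'
from h import *
T=dict(np.load("pics/top0.npz"));S=dict(np.load("pics/scene0.npz"))
t=lambda a,b,z:bp(T,130+(a+.5)/5-.5,140+(b+.5)/5-.5,z).round(4)
s=lambda a,b,z:bp(S,230+(a+.5)/4.5-.5,145+(b+.5)/4.5-.5,z).round(4)
print("handle T",t(228,515,.1415),t(440,475,.1415))
print("handle S",s(246,90,.1445),s(418,76,.1445))
for p in [(543,520),(487,208),(157,595),(108,280)]:print("lid",t(*p,.0985))
print("lidS",s(216,285,.0985),s(560,250,.0985),s(162,133,.0985))
print("pot T",t(366,311,.1735)," S",s(311,113,.1735), "S foot front",s(310,235,.0985))
print("green",t(653,286,.075),"flask foot",t(567,112,0.0),t(566,65,.13))
for p in [(300,198),(359,196),(362,256),(304,258)]:print("plate",bp(T,*p,.015).round(4))
for p in [(150,190),(208,189),(200,226),(141,226)]:print("plateS",bp(S,*p,.015).round(4))
E
```

```text
handle T [0.5161 0.2063 0.1415] [0.5375 0.0915 0.1415]
handle S [0.546  0.0924 0.1445] [0.5262 0.2055 0.1445]
lid [0.5159 0.0365 0.0985]
lid [0.6947 0.069  0.0985]
lid [0.4749 0.2515 0.0985]
lid [0.6533 0.2848 0.0985]
lidS [0.6975 0.0724 0.0985] [0.6577 0.2835 0.0985] [0.5255 0.0377 0.0985]
pot T [0.6229 0.1299 0.1735]  S [0.6221 0.1295 0.1735] S foot front [0.6441 0.1312 0.0985]
green [ 0.653  -0.0265  0.075 ] flask foot [0.7757 0.0247 0.    ] [0.7708 0.0232 0.13  ]
plate [ 0.6594 -0.1485  0.015 ]
plate [ 0.6651 -0.3282  0.015 ]
plate [ 0.4839 -0.3295  0.015 ]
plate [ 0.4786 -0.1567  0.015 ]
plateS [ 0.4931 -0.3342  0.015 ]
plateS [ 0.4843 -0.1483  0.015 ]
plateS [ 0.6747 -0.1477  0.015 ]
plateS [ 0.6777 -0.3168  0.015 ]
```

```bash
cat >> h.py <<'E'
from scipy.spatial.transform import Rotation as Ro
def tool(s): return np.array(s["tool_pos"]),Ro.from_rotvec(s["tcp_rot"]).as_matrix()
def to(target,xdir=None,s=None):
    from workcell import sensors
    s=s or sensors.read_state(); p,R=tool(s)
    print("tcp",p.round(4),"Rx",R[:,0].round(3),"Ry",R[:,1].round(3),"Rz",R[:,2].round(3),"q",s["q"].round(2),"F",s["wrist_force"].round(1),"w",round(s["width"]*.0854,4),"t",s["time"])
    print("delta tool",(R.T@(np.array(target)-p)).round(4))
    if xdir is not None:
        l=R.T@xdir; a=np.arctan2(-l[2],l[0]); print("turn about y",a.round(4),"or",((a+2*np.pi)%np.pi-np.pi).round(4),((a+2*np.pi)%np.pi).round(4))
E
python3 - <<'E'
from h import *
ya=.185
to([.6225,.130,.24],np.array([-np.sin(ya),np.cos(ya),0]))
E
```

```text
tcp [0.2197 0.6376 0.2093] Rx [ 0.326  0.945 -0.002] Ry [-0.001 -0.002 -1.   ] Rz [-0.945  0.326  0.   ] q [ 1.2   0.26  1.61 -0.    1.27 -0.04] F [ 0.2 -0.  -0.4] w 0.0854 t 0.15
delta tool [-0.3488 -0.0301 -0.5462]
turn about y -0.5168 or -0.5168 2.6248
```

Call:
{"api": "arm_command", "payload": {"deltas": [[-0.02, -0.003, -0.03, 0], [-0.022, -0.003, -0.034, 0], [-0.022, -0.003, -0.034, 0], [-0.022, -0.003, -0.034, 0], [-0.022, -0.003, -0.034, 0], [-0.022, -0.003, -0.034, 0], [-0.022, -0.003, -0.034, 0], [-0.022, -0.003, -0.034, 0], [-0.022, -0.003, -0.034, 0], [-0.022, -0.003, -0.034, 0], [-0.022, 0, -0.034, 0], [-0.022, 0, -0.034, 0], [-0.022, 0, -0.034, 0], [-0.022, 0, -0.034, 0], [-0.022, 0, -0.034, 0], [-0.02, 0, -0.034, 0], [0, 0, 0, -0.129], [0, 0, 0, -0.129], [0, 0, 0, -0.129], [0, 0, 0, -0.129]], "fingers": 0.0854}}

```text
time: 2.65
tool_pos: [0.6168, 0.1331, 0.2398]
tcp_rot: [-1.114, -1.346, 1.347]
wrist_force: [0.9, -1.1, -0.4]
width: 1.002
```

```bash
python3 - <<'E'
from h import *
from workcell import *
import cv2
ya=.185
to([.6225,.130,.24],np.array([-np.sin(ya),np.cos(ya),0]))
s=sensors.read_state();c=read_camera("wrist");p,R=tool(s)
cv2.imwrite("pics/w1.png",c["color"][:,:,::-1])
np.savez("pics/w1.npz",p=p,R0=R,**c)
E
```

```text
tcp [0.6168 0.1331 0.2398] Rx [-0.187  0.982  0.   ] Ry [-0.001 -0.    -1.   ] Rz [-0.982 -0.187  0.001] q [ 0.17  0.17  1.67  0.    1.31 -1.59] F [ 0.9 -1.1 -0.4] w 0.0855 t 2.65
delta tool [-0.0041 -0.0002 -0.005 ]
turn about y 0.0033 or -3.1383 0.0033
```

View pics/w1.png

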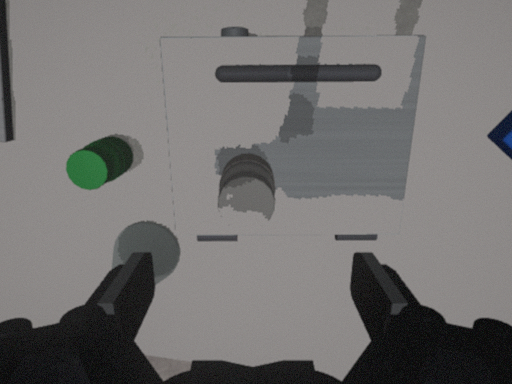

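Wrist view: handle bar from (216,74) to (381,73), pot cap around (246,195), lid front corners at (161,38) and (424,36), flask at (147,250), green decoy at (88,168).

```bash
cat >> h.py <<'E'
def bpw(w,u,v,z):
    f=192/np.tan(np.radians(float(w["vfov"]))/2)
    d=np.array([(u-w["cx"])/f,(v-w["cy"])/f,1]);T=w["T_tool_cam"]
    o=w["p"]+w["R0"]@T[:3,3];k=w["R0"]@T[:3,:3]@d
    return (o+k*(z-o[2])/k[2]).round(4)
E
python3 - <<'E'
from h import *
import cv2
w=dict(np.load("pics/w1.npz"))
print("handle",bpw(w,216,74,.1385),bpw(w,381,73,.1385))
for q in [(161,38),(424,36),(402,237),(176,235)]:print("lid",bpw(w,*q,.0985))
print("pot", bpw(w,246,195,.1735), "L/R",bpw(w,218,195,.1735),bpw(w,274,195,.1735))
a=cv2.imread("pics/w1.png")[130:240,190:300]
cv2.imwrite("pics/w1c.png",cv2.convertScaleAbs(cv2.resize(a,None,fx=5,fy=5,interpolation=cv2.INTER_CUBIC),alpha=1.5))
E
```

```text
handle [0.541  0.0927 0.1385] [0.5176 0.2119 0.1385]
lid [0.5219 0.0399 0.0985]
lid [0.48   0.2519 0.0985]
lid [0.6571 0.292  0.0985]
lid [0.6965 0.0734 0.0985]
pot [0.6176 0.1299 0.1735] L/R [0.6213 0.1103 0.1735] [0.6139 0.1495 0.1735]
```

View pics/w1c.png

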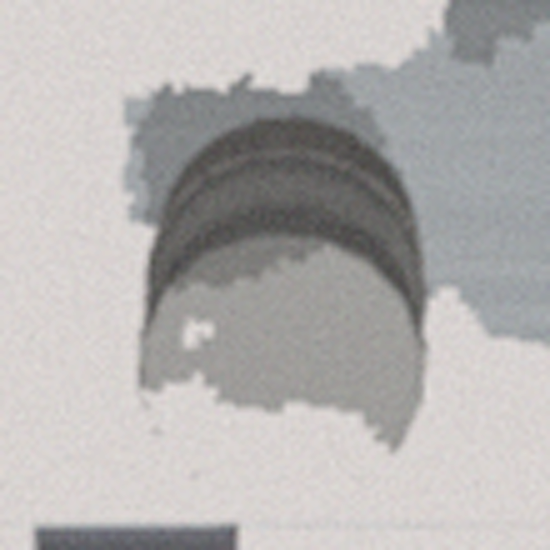

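```bash
python3 - <<'E'
from h import *
w=dict(np.load("pics/w1.npz"))
P=bpw(w,246.2,204,.1735);print(P)
ya=.188
to([.6225,.1303,.114],np.array([-np.sin(ya),np.cos(ya),0]))
E
```

```text
[0.6243 0.1313 0.1735]
tcp [0.6168 0.1331 0.2399] Rx [-0.191  0.982 -0.   ] Ry [-0.001 -0.    -1.   ] Rz [-0.982 -0.191  0.001] q [ 0.17  0.17  1.67 -0.    1.31 -1.59] F [ 0.2 -0.  -0.5] w 0.0859 t 2.7
delta tool [-0.0039  0.1258 -0.0052]
turn about y 0.0041 or -3.1375 0.0041
```

Call:
{"api": "arm_command", "payload": {"deltas": [[-0.004, 0, -0.006, 0], [0, 0.01, 0, 0], [0, 0.016, 0, 0], [0, 0.018, 0, 0], [0, 0.018, 0, 0], [0, 0.018, 0, 0], [0, 0.018, 0, 0], [0, 0.016, 0, 0], [0, 0.01, 0, 0], [0, 0, 0, 0], [0, 0, 0, 0]], "fingers": 0.0854}}

```text
time: 4.08
tool_pos: [0.6243, 0.1305, 0.1171]
tcp_rot: [-1.117, -1.345, 1.343]
wrist_force: [0.9, -0.8, -0.4]
width: 1.001
```

```bash
python3 - <<'E'
from h import *
from workcell import *
import cv2
to([.6225,.130,.24])
cv2.imwrite("pics/w2.png",read_camera("wrist")["color"][:,:,::-1])
cv2.imwrite("pics/s2.png",cv2.resize(read_camera("scene")["color"][100:280,190:410,::-1],None,fx=3,fy=3))
E
```

```text
tcp [0.6243 0.1305 0.1171] Rx [-0.183  0.983 -0.   ] Ry [ 0.001  0.    -1.   ] Rz [-0.983 -0.183 -0.001] q [ 0.17  0.26  1.78  0.    1.09 -1.59] F [ 0.9 -0.8 -0.4] w 0.0855 t 4.075
delta tool [-0.0002 -0.1229  0.0017]
```

View pics/w2.png

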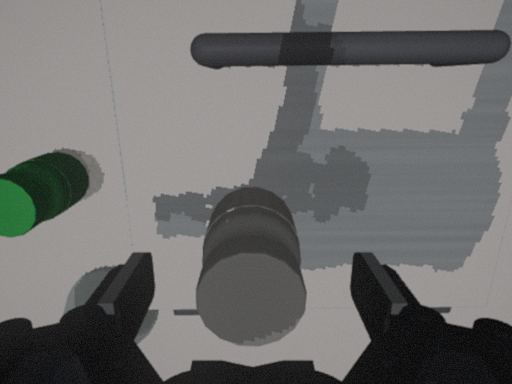

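View pics/s2.png

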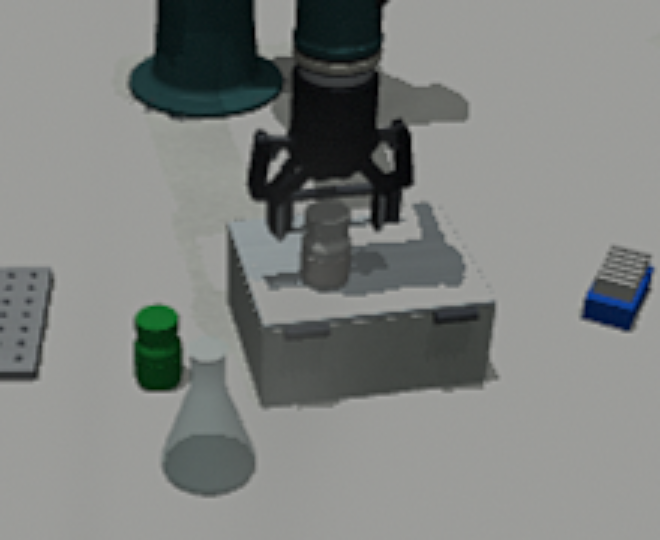

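The wrist view shows the pot (cap at about (251,290)) centred between the open fingers at (140,290) and (365,290). The scene view shows the fingers on either side of it, clear of the handle. I'll lower slightly and close.

Call:
{"api": "arm_command", "payload": {"deltas": [[0, 0.004, 0.001, 0], [0, 0.003, 0, 0], [0, 0, 0, 0]]}}

```text
time: 4.55
tool_pos: [0.6223, 0.1302, 0.1089]
tcp_rot: [-1.116, -1.343, 1.344]
wrist_force: [0.6, 0.1, -0.1]
width: 0.993
```

Call:
{"api": "arm_command", "payload": {"deltas": [[0, 0, 0, 0], [0, 0, 0, 0], [0, 0, 0, 0], [0, 0, 0, 0], [0, 0, 0, 0], [0, 0, 0, 0], [0, 0, 0, 0], [0, 0, 0, 0]], "fingers": 0.03, "newtons": 35}}

```text
time: 5.55
tool_pos: [0.6231, 0.1303, 0.1098]
tcp_rot: [-1.117, -1.344, 1.343]
wrist_force: [1.4, 0.1, 2.3]
width: 0.519
```

Call:
{"api": "arm_command", "payload": {"deltas": [[0, -0.004, 0, 0], [0, -0.008, 0, 0], [0, -0.012, 0, 0], [0, -0.016, 0, 0], [0, -0.018, 0, 0], [0, -0.018, 0, 0], [0, -0.018, 0, 0], [0, -0.016, 0, 0], [0, 0, 0, 0]]}}

```text
time: 6.68
tool_pos: [0.624, 0.1305, 0.2218]
tcp_rot: [-1.119, -1.347, 1.342]
wrist_force: [0.4, -1.4, 0.0]
width: 0.517
```

```bash
python3 - <<'E'
from h import *
from workcell import *
import cv2
to([.575,-.24,.22])
cv2.imwrite("pics/w3.png",read_camera("wrist")["color"][:,:,::-1])
cv2.imwrite("pics/s3.png",cv2.resize(read_camera("scene")["color"][80:280,120:410,::-1],None,fx=2.7,fy=2.7))
E
```

```text
tcp [0.624  0.1305 0.2218] Rx [-0.183  0.983 -0.   ] Ry [ 0.004  0.001 -1.   ] Rz [-0.983 -0.183 -0.004] q [ 0.17  0.18  1.68 -0.    1.27 -1.59] F [ 0.4 -1.4  0. ] w 0.0441 t 6.675
delta tool [-0.3552  0.0014  0.116 ]
```

View pics/w3.png

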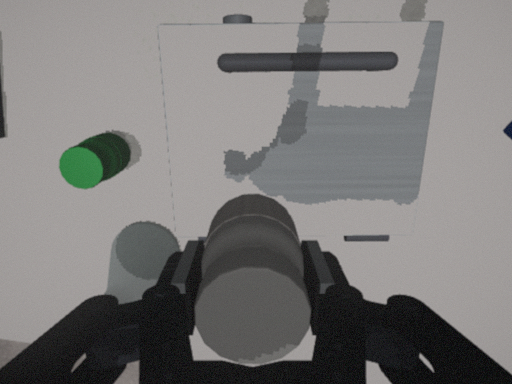

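View pics/s3.png

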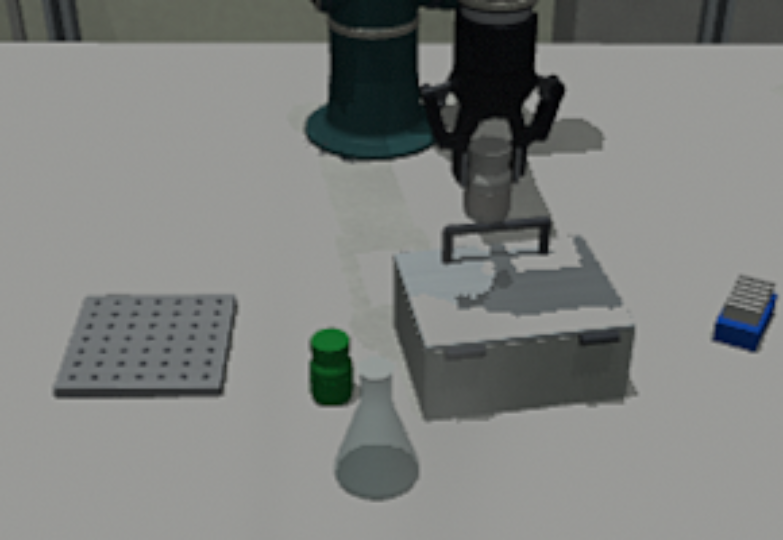

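Lifted upright: wrist view shows the pot between the pads, with the cap at (253,310). The scene view shows it clear above the lid. The plate is free.

Call:
{"api": "arm_command", "payload": {"deltas": [[-0.006, 0, 0.002, 0], [-0.012, 0, 0.004, 0], [-0.018, 0, 0.006, 0], [-0.024, 0, 0.008, 0], [-0.028, 0, 0.009, 0], [-0.03, 0, 0.01, 0], [-0.03, 0, 0.01, 0], [-0.03, 0, 0.01, 0], [-0.03, 0, 0.01, 0], [-0.03, 0, 0.01, 0], [-0.03, 0, 0.009, 0], [-0.028, 0, 0.009, 0], [-0.024, 0, 0.007, 0], [-0.018, 0, 0.006, 0], [-0.012, 0, 0.003, 0], [-0.006, 0, 0.001, 0], [0, 0, 0, 0], [0, 0, 0, 0]]}}

```text
time: 9.02
tool_pos: [0.576, -0.2399, 0.2194]
tcp_rot: [-1.116, -1.344, 1.344]
wrist_force: [-0.1, 0.9, -0.0]
width: 0.516
```

```bash
python3 - <<'E'
from h import *
from workcell import *
import cv2
to([.577,-.239,.0263])
cv2.imwrite("pics/w4.png",read_camera("wrist")["color"][:,:,::-1])
E
```

```text
tcp [ 0.576  -0.2399  0.2194] Rx [-0.184  0.983  0.   ] Ry [-0.  0. -1.] Rz [-0.983 -0.184 -0.   ] q [-0.43  0.16  1.71  0.    1.27 -2.19] F [-0.1  0.9 -0. ] w 0.0441 t 9.025
delta tool [ 0.0006  0.1931 -0.0011]
```

View pics/w4.png

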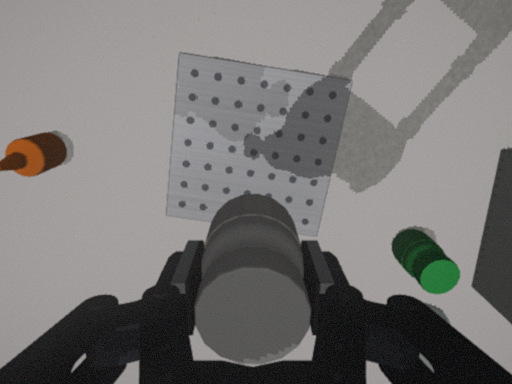

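Wrist view: plate corners at (180,53), (351,79), (316,236) and (167,214), with the pot above it. The fingers clear the dropper and the green pot.

```bash
python3 - <<'E'
from h import *
from workcell import *
s=sensors.read_state();w=read_camera("wrist");w["p"],w["R0"]=tool(s)
P=[bpw(w,*q,.015) for q in [(180,53),(351,79),(316,236),(167,214)]]
print(P,np.mean(P,0))
E
```

```text
[array([ 0.4876, -0.3288,  0.015 ]), array([ 0.48  , -0.1533,  0.015 ]), array([ 0.6589, -0.146 ,  0.015 ]), array([ 0.6633, -0.3227,  0.015 ])] [ 0.57245 -0.2377   0.015  ]
```

Call:
{"api": "arm_command", "payload": {"deltas": [[0, 0.006, 0, 0], [0, 0.012, 0, 0], [0, 0.018, 0, 0], [0, 0.022, 0, 0], [0, 0.024, 0, 0], [0, 0.024, 0, 0], [0, 0.022, 0, 0], [0, 0.02, 0, 0], [0, 0.014, 0, 0], [0, 0.01, 0, 0], [0, 0.006, 0, 0], [0, 0.003, 0, 0], [0, 0, 0, 0], [0, 0, 0, 0]]}}

```text
time: 10.88
tool_pos: [0.5763, -0.2408, 0.039]
tcp_rot: [-1.118, -1.344, 1.344]
wrist_force: [-0.2, -0.7, -0.7]
width: 0.518
```

```bash
python3 - <<'E'
from h import *
to([.577,-.239,.0263])
E
```

```text
tcp [ 0.5763 -0.2408  0.039 ] Rx [-0.183  0.983 -0.001] Ry [ 0.001 -0.    -1.   ] Rz [-0.983 -0.183 -0.001] q [-0.44  0.32  1.86 -0.    0.95 -2.19] F [-0.2 -0.7 -0.7] w 0.0442 t 10.875
delta tool [ 0.0017  0.0127 -0.001 ]
```

Call:
{"api": "arm_command", "payload": {"deltas": [[0, 0.003, 0, 0], [0, 0.003, 0, 0], [0, 0.002, 0, 0], [0, 0.001, 0, 0], [0, 0.001, 0, 0], [0, 0, 0, 0], [0, 0, 0, 0]]}}

```text
time: 11.75
tool_pos: [0.5759, -0.2406, 0.0285]
tcp_rot: [-1.117, -1.344, 1.344]
wrist_force: [0.2, -0.5, -1.1]
width: 0.516
```

Call:
{"api": "arm_command", "payload": {"deltas": [[0, 0.001, 0, 0], [0, 0.001, 0, 0], [0, 0, 0, 0]]}}

```text
time: 12.12
tool_pos: [0.5759, -0.2406, 0.0264]
tcp_rot: [-1.116, -1.344, 1.344]
wrist_force: [-0.1, -0.4, -1.0]
width: 0.515
```

Call:
{"api": "arm_command", "payload": {"deltas": [[0, 0.001, 0, 0], [0, 0, 0, 0], [0, 0, 0, 0]]}}

```text
time: 12.5
tool_pos: [0.576, -0.2406, 0.0263]
tcp_rot: [-1.117, -1.344, 1.344]
wrist_force: [-2.1, 1.6, 4.9]
width: 0.513
```

Contact at +5 N. Release.

Call:
{"api": "arm_command", "payload": {"deltas": [[0, 0, 0, 0], [0, 0, 0, 0], [0, 0, 0, 0], [0, 0, 0, 0], [0, 0, 0, 0]], "fingers": 0.0854}}

```text
time: 13.12
tool_pos: [0.5758, -0.2406, 0.0253]
tcp_rot: [-1.116, -1.344, 1.344]
wrist_force: [-0.2, 0.2, 0.4]
width: 0.995
```

Call:
{"api": "arm_command", "payload": {"deltas": [[0, -0.005, 0, 0], [0, -0.01, 0, 0], [0, -0.015, 0, 0], [0, -0.02, 0, 0], [0, -0.025, 0, 0], [0, -0.025, 0, 0], [0, -0.025, 0, 0], [0, -0.025, 0, 0], [0, -0.02, 0, 0], [0, -0.02, 0, 0], [0, -0.01, 0, 0]]}}

```text
time: 14.5
tool_pos: [0.5764, -0.2408, 0.2273]
tcp_rot: [-1.118, -1.345, 1.344]
wrist_force: [0.2, 0.9, -1.1]
width: 1.0
```

```bash
python3 - <<'E'
from h import *
from workcell import *
import cv2
ya=.188
to([.530,.150,.23],np.array([np.cos(ya),np.sin(ya),0]))
cv2.imwrite("pics/w5.png",read_camera("wrist")["color"][:,:,::-1])
cv2.imwrite("pics/s5.png",cv2.resize(read_camera("scene")["color"][80:280,120:410,::-1],None,fx=2.7,fy=2.7))
E
```

```text
tcp [ 0.5764 -0.2408  0.2273] Rx [-0.183  0.983 -0.001] Ry [ 0.002 -0.001 -1.   ] Rz [-0.983 -0.183 -0.002] q [-0.44  0.16  1.7   0.    1.28 -2.19] F [ 0.2  0.9 -1.1] w 0.0854 t 14.5
delta tool [ 0.3927 -0.0031 -0.026 ]
turn about y 1.567 or -1.5746 1.567
```

View pics/w5.png

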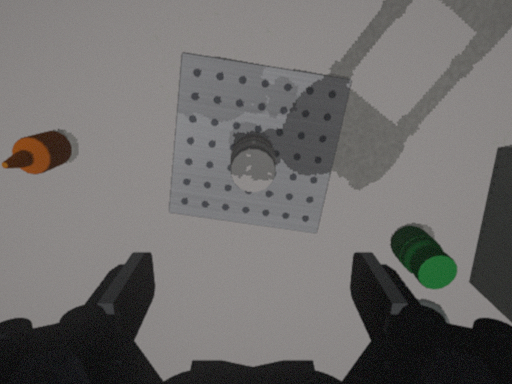

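View pics/s5.png

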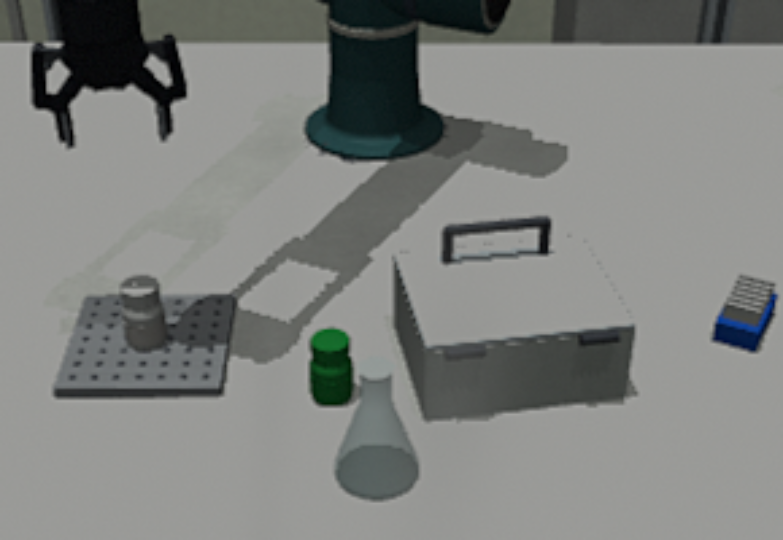

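The pot stands upright near the plate centre (wrist (253,165), scene crop (143,312)) and the bystanders haven't moved. Next, to the handle.

Call:
{"api": "arm_command", "payload": {"deltas": [[0.008, 0, 0, 0], [0.016, 0, -0.002, 0], [0.024, -0.003, -0.002, 0], [0.032, 0, -0.002, 0], [0.036, 0, -0.002, 0], [0.04, 0, -0.003, 0], [0.04, 0, -0.003, 0], [0.04, 0, -0.003, 0], [0.04, 0, -0.003, 0], [0.036, 0, -0.002, 0], [0.032, 0, -0.002, 0], [0.024, 0, -0.002, 0], [0.016, 0, 0, 0], [0.0085, 0, 0, 0]]}}

```text
time: 16.35
tool_pos: [0.5288, 0.1512, 0.2284]
tcp_rot: [-1.116, -1.345, 1.345]
wrist_force: [-0.1, 0.2, -0.4]
width: 1.001
```

Call:
{"api": "arm_command", "payload": {"deltas": [[0, 0, 0, 0.134], [0, 0, 0, 0.174], [0, 0, 0, 0.18], [0, 0, 0, 0.18], [0, 0, 0, 0.18], [0, 0, 0, 0.18], [0, 0, 0, 0.18], [0, 0, 0, 0.18], [0, 0, 0, 0.18], [0, 0, 0, 0], [0, 0, 0, 0]]}}

```text
time: 17.73
tool_pos: [0.5295, 0.1498, 0.2284]
tcp_rot: [-1.566, -0.149, 0.149]
wrist_force: [-0.1, 0.0, -0.6]
width: 1.0
```

```bash
python3 - <<'E'
from h import *
from workcell import *
import cv2
ya=.188
to([.530,.150,.23],np.array([np.cos(ya),np.sin(ya),0]))
s=sensors.read_state();c=read_camera("wrist");p,R=tool(s)
np.savez("pics/w6.npz",p=p,R0=R,**c)
cv2.imwrite("pics/w6.png",c["color"][:,:,::-1])
E
```

```text
tcp [0.5295 0.1498 0.2284] Rx [ 0.982  0.188 -0.   ] Ry [ 0. -0. -1.] Rz [-0.188  0.982 -0.   ] q [ 0.23  0.02  1.85 -0.    1.27  0.04] F [-0.1  0.  -0.6] w 0.0854 t 17.725
delta tool [ 0.0005 -0.0016  0.0001]
turn about y 0.0015 or -3.1401 0.0015
```

View pics/w6.png

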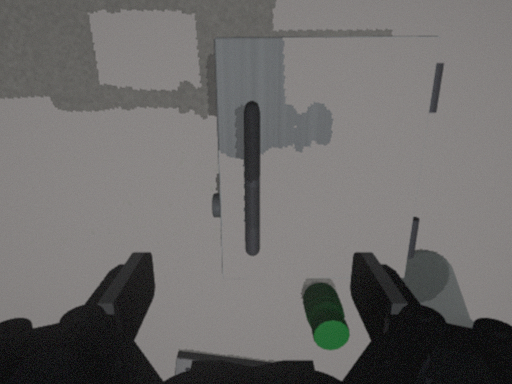

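Wrist view: the bar runs from (252,103) to (252,254), centred between the fingers and parallel to the pads.

```bash
python3 - <<'E'
from h import *
w=dict(np.load("pics/w6.npz"))
a,b=bpw(w,252,103,.1405),bpw(w,252.5,253,.1405)
m=(a+b)/2;m[2]=.1385-.014;print(a,b,np.linalg.norm(a-b),np.arctan2(-(a-b)[0],(a-b)[1])); 
to(m)
for q in [(216,39),(222,277),(436,38)]: print(bpw(w,*q,.0985))
E
```

```text
[0.5177 0.212  0.1405] [0.5407 0.0941 0.1405] 0.12012247916189539 0.1926609013515787
tcp [0.5295 0.1498 0.2283] Rx [ 0.982  0.188 -0.   ] Ry [-0. -0. -1.] Rz [-0.188  0.982 -0.   ] q [ 0.23  0.02  1.85 -0.    1.27  0.04] F [-0.1  0.1  0.5] w 0.0852 t 17.775
delta tool [0.0004 0.1038 0.0032]
[0.4809 0.2523 0.0985]
[0.5205 0.0401 0.0985]
[0.6517 0.2858 0.0985]
```

Call:
{"api": "arm_command", "payload": {"deltas": [[0, 0.006, 0.003, 0], [0, 0.012, 0, 0], [0, 0.016, 0, 0], [0, 0.018, 0, 0], [0, 0.018, 0, 0], [0, 0.016, 0, 0], [0, 0.012, 0, 0], [0, 0.006, 0, 0], [0, 0.004, 0, 0], [0, 0, 0, 0], [0, 0, 0, 0]]}}

```text
time: 19.15
tool_pos: [0.5294, 0.153, 0.121]
tcp_rot: [-1.566, -0.148, 0.146]
wrist_force: [-0.3, 0.1, -0.6]
width: 0.998
```

Call:
{"api": "arm_command", "payload": {"deltas": [[0, 0, 0, 0], [0, 0, 0, 0], [0, 0, 0, 0], [0, 0, 0, 0], [0, 0, 0, 0], [0, 0, 0, 0], [0, 0, 0, 0], [0, 0, 0, 0], [0, 0, 0, 0], [0, 0, 0, 0]], "fingers": 0.0, "newtons": 35}}

```text
time: 20.4
tool_pos: [0.5286, 0.1529, 0.1204]
tcp_rot: [-1.566, -0.146, 0.147]
wrist_force: [-2.8, -1.0, 3.5]
width: 0.083
```

```bash
python3 - <<'E'
from h import *
from workcell import *
import cv2
to([.5292,.153,.12])
cv2.imwrite("pics/w7.png",read_camera("wrist")["color"][:,:,::-1])
# arc rows in tool frame: handle at angle phi0+th about hinge
phi0=np.arctan2(48,150);r=np.hypot(150,48)/1e3
for th in range(0,51,5):
    a=phi0+np.radians(th); print(th,"x",round(.15-r*np.cos(a),4),"up",round(r*np.sin(a)-.048,4))
E
```

```text
tcp [0.5286 0.1529 0.1204] Rx [ 0.983  0.186 -0.001] Ry [-0.001 -0.    -1.   ] Rz [-0.186  0.983 -0.   ] q [ 0.24  0.1   1.96 -0.    1.07  0.05] F [-2.8 -1.   3.5] w 0.0071 t 20.4
delta tool [0.0006 0.0004 0.    ]
0 x -0.0 up 0.0
5 x 0.0048 up 0.0129
10 x 0.0106 up 0.0253
15 x 0.0175 up 0.0372
20 x 0.0255 up 0.0484
25 x 0.0343 up 0.0589
30 x 0.0441 up 0.0686
35 x 0.0547 up 0.0774
40 x 0.0659 up 0.0852
45 x 0.0779 up 0.092
50 x 0.0904 up 0.0978
```

View pics/w7.png

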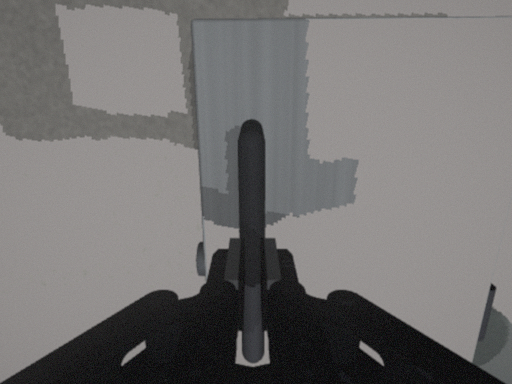

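The jaws stand on either side of the bar at (252,262). I'll lift slowly to 10° and check.

Call:
{"api": "arm_command", "payload": {"deltas": [[0.0016, -0.0043, 0, 0], [0.0016, -0.0043, 0, 0], [0.0016, -0.0043, 0, 0], [0.0019, -0.0041, 0, 0], [0.0019, -0.0041, 0, 0], [0.002, -0.0042, 0, 0], [0, 0, 0, 0], [0, 0, 0, 0]]}}

```text
time: 21.45
tool_pos: [0.5393, 0.1549, 0.1456]
tcp_rot: [-1.566, -0.147, 0.147]
wrist_force: [-0.6, -0.2, 0.9]
width: -0.003
```

```bash
python3 - <<'E'
from h import *
from workcell import *
import cv2
to([.5292,.153,.12])
cv2.imwrite("pics/w8.png",read_camera("wrist")["color"][:,:,::-1])
cv2.imwrite("pics/s8.png",cv2.resize(read_camera("scene")["color"][80:280,120:410,::-1],None,fx=2.7,fy=2.7))
E
```

```text
tcp [0.5393 0.1549 0.1456] Rx [ 0.983  0.186 -0.   ] Ry [-0. -0. -1.] Rz [-0.186  0.983  0.   ] q [0.24 0.1  1.92 0.   1.12 0.05] F [-0.6 -0.2  0.9] w -0.0002 t 21.45
delta tool [-0.0102  0.0256  0.    ]
```

View pics/w8.png

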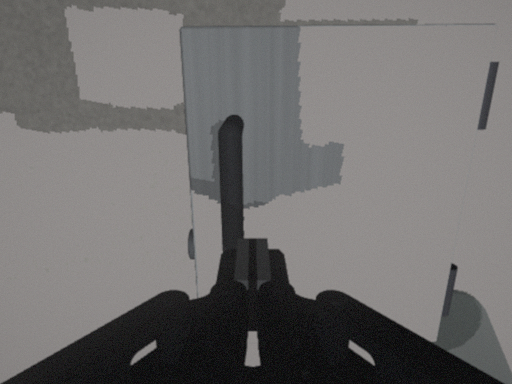

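View pics/s8.png

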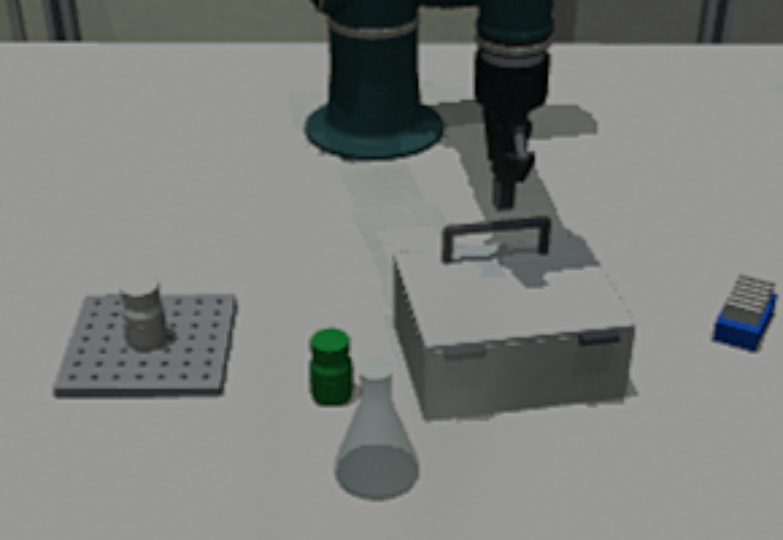

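The lid slipped out of the grip: the fingers are shut (tip at wrist (252,240)) just above the bar, and the scene view shows the lid closed again. Nothing else has moved. I'll check the geometry before regrasping.

```bash
python3 - <<'E'
from h import *
import cv2
w=dict(np.load("pics/w6.npz"));T=w["T_tool_cam"];f=192/np.tan(np.radians(float(w["vfov"]))/2)
def pr(p):
    c=np.linalg.inv(T)@np.r_[p,1]; return (np.array([w["cx"],w["cy"]])+f*c[:2]/c[2]).round(0)
for y in [0,-.0187,-.04]:
    for z in [-.011,0,.011]: print("closed tool y",y,"z",z,pr([0,y,z]))
for x in [.0427]:
  for y in [0,-.013,-.0187,-.0317]: print("open",y,pr([x,y,.011]),pr([x,y,-.011]))
im=cv2.imread
cv2.imwrite("pics/w78.png",np.hstack([cv2.convertScaleAbs(cv2.resize(im(f"pics/w{i}.png")[210:384,190:314],None,fx=3.2,fy=3.2,interpolation=cv2.INTER_CUBIC),alpha=2.2) for i in(7,8)]))
E
```

```text
closed tool y 0 z -0.011 [252. 256.]
closed tool y 0 z 0 [252. 237.]
closed tool y 0 z 0.011 [252. 218.]
closed tool y -0.0187 z -0.011 [251. 275.]
closed tool y -0.0187 z 0 [251. 255.]
closed tool y -0.0187 z 0.011 [251. 234.]
closed tool y -0.04 z -0.011 [251. 302.]
closed tool y -0.04 z 0 [251. 280.]
closed tool y -0.04 z 0.011 [251. 256.]
open 0 [334. 218.] [331. 256.]
open -0.013 [340. 229.] [337. 269.]
open -0.0187 [343. 234.] [339. 275.]
open -0.0317 [351. 247.] [346. 291.]
```

View pics/w78.png

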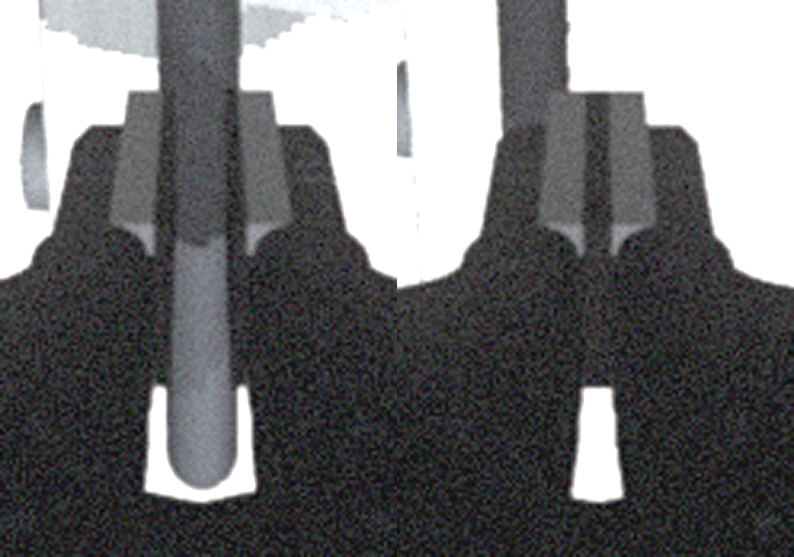

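```bash
python3 - <<'E'
from h import *
S=dict(np.load("pics/scene0.npz"))
f=192/np.tan(np.radians(float(S["vfov"]))/2)
def pr(p): c=S["R"]@p+S["t"]; return (np.array([S["cx"],S["cy"]])+f*c[:2]/c[2]).round(1)
print("s8 tip crop obs (503,208)")
for z in [.1456,.155,.165,.175]:
    q=pr(np.array([.5393,.1549,z])); print(z,(q-[120,80])*2.7)
print("s2 obs left tip ~ (280,235) right (378,228)")
for z in [.117,.13,.14,.15,.16]:
    for s in(-1,1):
        q=pr(np.array([.6243,.1305,z])+s*.045*np.array([-.183,.983,0])); print(z,(q-[190,100])*3)
print("s5 obs tips (68,146),(166,140)")
for z in [.2273,.24,.25,.26]:
    for s in(-1,1):
        q=pr(np.array([.5764,-.2408,z])+s*.045*np.array([-.183,.983,0])); print(z,(q-[120,80])*2.7)
E
```

```text
s8 tip crop obs (503,208)
0.1456 [501.12 224.91]
0.155 [501.66 217.35]
0.165 [502.2  209.25]
0.175 [502.74 201.15]
s2 obs left tip ~ (280,235) right (378,228)
0.117 [277.5 266.7]
0.117 [371.4 257.7]
0.13 [277.8 255. ]
0.13 [372.3 246. ]
0.14 [278.1 246. ]
0.14 [372.9 237. ]
0.15 [278.4 236.7]
0.15 [373.8 228. ]
0.16 [278.7 227.4]
0.16 [374.4 218.7]
s5 obs tips (68,146),(166,140)
0.2273 [ 76.68 174.96]
0.2273 [165.78 167.94]
0.24 [ 74.79 163.62]
0.24 [164.43 156.87]
0.25 [ 73.44 154.98]
0.25 [163.35 147.96]
0.26 [ 71.82 146.07]
0.26 [162.27 139.05]
```

Both the scene and wrist views put the real fingertips about 19 mm behind the reported TCP, so the pads only pinched the top of the bar. I'll regrasp about 16 mm deeper.

Call:
{"api": "arm_command", "payload": {"deltas": [[0, -0.01, 0, 0], [-0.005, -0.01, 0, 0], [-0.005, 0, 0, 0], [0, 0, 0, 0], [0, 0, 0, 0], [0, 0, 0, 0]], "fingers": 0.0854}}

```text
time: 22.3
tool_pos: [0.5294, 0.153, 0.1654]
tcp_rot: [-1.566, -0.147, 0.147]
wrist_force: [0.3, 0.5, -0.3]
width: 0.998
```

```bash
python3 - <<'E'
from h import *
from workcell import *
import cv2
to([.5292,.153,.105])
cv2.imwrite("pics/w9.png",read_camera("wrist")["color"][:,:,::-1])
E
```

```text
tcp [0.5294 0.153  0.1654] Rx [ 0.983  0.186 -0.   ] Ry [-0. -0. -1.] Rz [-0.186  0.983 -0.   ] q [ 0.24  0.06  1.92 -0.    1.16  0.05] F [ 0.3  0.5 -0.3] w 0.0852 t 22.3
delta tool [-0.0002  0.0604  0.    ]
```

View pics/w9.png

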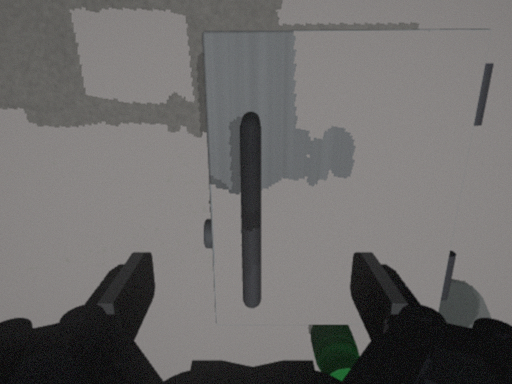

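Bar at (251,113)–(251,307), centred between the fingers and the lid closed. Descending deeper and closing.

Call:
{"api": "arm_command", "payload": {"deltas": [[0, 0.006, 0, 0], [0, 0.01, 0, 0], [0, 0.012, 0, 0], [0, 0.012, 0, 0], [0, 0.01, 0, 0], [0, 0.007, 0, 0], [0, 0.004, 0, 0], [0, 0, 0, 0], [0, 0, 0, 0]]}}

```text
time: 23.48
tool_pos: [0.53, 0.1531, 0.1052]
tcp_rot: [-1.566, -0.148, 0.146]
wrist_force: [-0.7, -0.3, -0.3]
width: 1.002
```

Call:
{"api": "arm_command", "payload": {"deltas": [[0, 0, 0, 0], [0, 0, 0, 0], [0, 0, 0, 0], [0, 0, 0, 0], [0, 0, 0, 0], [0, 0, 0, 0], [0, 0, 0, 0], [0, 0, 0, 0], [0, 0, 0, 0]], "fingers": 0.0, "newtons": 40}}

```text
time: 24.6
tool_pos: [0.5286, 0.1529, 0.1048]
tcp_rot: [-1.566, -0.145, 0.149]
wrist_force: [-5.9, -1.1, 6.0]
width: 0.123
```

Call:
{"api": "arm_command", "payload": {"deltas": [[0.0012, -0.0033, 0, 0], [0.0012, -0.0032, 0, 0], [0.0012, -0.0032, 0, 0], [0.0012, -0.0032, 0, 0], [0, 0, 0, 0]]}}

```text
time: 25.22
tool_pos: [0.5326, 0.1537, 0.1168]
tcp_rot: [-1.566, -0.144, 0.15]
wrist_force: [-6.1, 0.3, -0.5]
width: 0.123
```

```bash
python3 - <<'E'
from h import *
from workcell import *
import cv2
to([.5292,.153,.12])
a=read_camera("wrist")["color"][:,:,::-1]
b=read_camera("scene")["color"][100:260,210:370,::-1]
cv2.imwrite("pics/w10.png",np.hstack([cv2.resize(a,(400,300)),cv2.resize(b,(400,300))]))
E
```

```text
tcp [0.5326 0.1537 0.1168] Rx [ 0.983  0.186 -0.004] Ry [-0.004 -0.001 -1.   ] Rz [-0.186  0.983 -0.   ] q [0.24 0.12 1.96 0.   1.07 0.05] F [-6.1  0.3 -0.5] w 0.0105 t 25.225
delta tool [-0.0035 -0.0032 -0.    ]
```

View pics/w10.png

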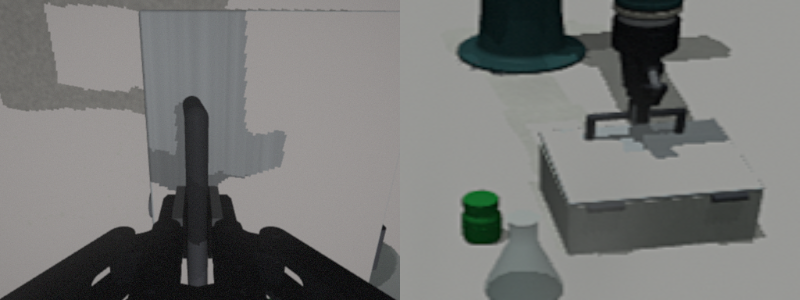

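The grip holds (width about 10.5 mm, was 7) and the lid has started to rise with the bar. Continuing along the arc.

Call:
{"api": "arm_command", "payload": {"deltas": [[0.0019, -0.0041, 0, 0], [0.0019, -0.0041, 0, 0], [0.002, -0.0041, 0, 0], [0.0022, -0.004, 0, 0], [0.0023, -0.004, 0, 0], [0.0024, -0.0039, 0, 0], [0.0026, -0.0038, 0, 0], [0.0027, -0.0037, 0, 0], [0.0027, -0.0037, 0, 0], [0.0028, -0.0036, 0, 0], [0.003, -0.0035, 0, 0], [0.003, -0.0034, 0, 0], [0, 0, 0, 0]]}}

```text
time: 26.95
tool_pos: [0.5605, 0.1591, 0.164]
tcp_rot: [-1.566, -0.142, 0.152]
wrist_force: [-12.1, -2.4, 6.7]
width: 0.118
```

```bash
python3 - <<'E'
from h import *
from workcell import *
import cv2
to([.5286,.1529,.1048])
a=read_camera("wrist")["color"][:,:,::-1]
b=read_camera("scene")["color"][100:260,210:370,::-1]
cv2.imwrite("pics/w11.png",np.hstack([cv2.resize(a,(400,300)),cv2.resize(b,(400,300))]))
E
```

```text
tcp [0.5605 0.1591 0.164 ] Rx [ 0.983  0.186 -0.006] Ry [-0.006 -0.001 -1.   ] Rz [-0.186  0.983  0.   ] q [0.23 0.13 1.85 0.   1.17 0.05] F [-12.1  -2.4   6.7] w 0.0101 t 26.95
delta tool [-0.0321  0.0594 -0.0002]
```

View pics/w11.png

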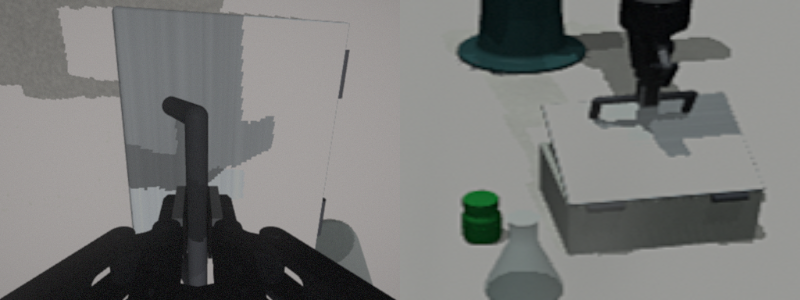

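The lid is at about 25° and rising with the bar. There is mild inward push (12 N), so I'll ease the path outward by about 2 mm.

Call:
{"api": "arm_command", "payload": {"deltas": [[0.0026, -0.0035, 0, 0], [0.0028, -0.0034, 0, 0], [0.0029, -0.0033, 0, 0], [0.0031, -0.0031, 0, 0], [0.0032, -0.003, 0, 0], [0.0033, -0.0029, 0, 0], [0.0036, -0.0027, 0, 0], [0.0037, -0.0026, 0, 0], [0.0038, -0.0025, 0, 0], [0.0039, -0.0023, 0, 0], [0.004, -0.0023, 0, 0], [0.0041, -0.0022, 0, 0], [0, 0, 0, 0]]}}

```text
time: 28.68
tool_pos: [0.6041, 0.1677, 0.2]
tcp_rot: [-1.565, -0.148, 0.146]
wrist_force: [-7.0, 0.3, 8.7]
width: 0.116
```

```bash
python3 - <<'E'
from h import *
from workcell import *
import cv2
to([.5286,.1529,.1048])
a=read_camera("wrist")["color"][:,:,::-1]
c=read_camera("scene")
b=c["color"][100:260,210:370,::-1]
cv2.imwrite("pics/w12.png",np.hstack([cv2.resize(a,(400,300)),cv2.resize(b,(400,300))]))
E
```

```text
tcp [0.6041 0.1677 0.2   ] Rx [0.983 0.186 0.002] Ry [ 0.002  0.001 -1.   ] Rz [-0.186  0.983  0.001] q [0.23 0.18 1.73 0.   1.23 0.04] F [-7.   0.3  8.7] w 0.0099 t 28.675
delta tool [-0.0771  0.0951 -0.0006]
```

View pics/w12.png

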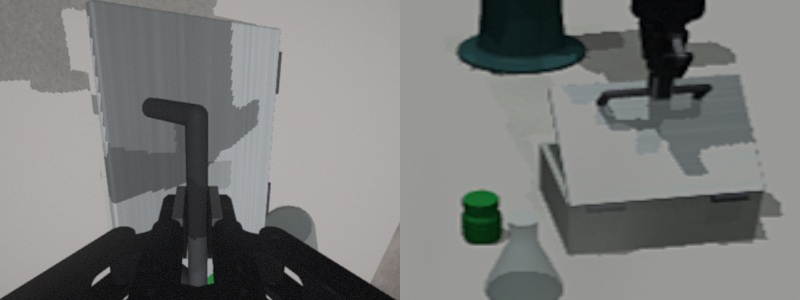

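Call:
{"api": "arm_command", "payload": {"deltas": [[0.0042, -0.0018, 0, 0], [0.0042, -0.0017, 0, 0], [0.0041, -0.0016, 0, 0], [0, 0, 0, 0], [0, 0, 0, 0]]}}

```text
time: 29.4
tool_pos: [0.617, 0.1703, 0.2055]
tcp_rot: [-1.564, -0.15, 0.144]
wrist_force: [-6.9, 0.4, 8.3]
width: 0.118
```

```bash
python3 - <<'E'
from h import *
from workcell import *
import cv2
to([.5286,.1529,.1048])
s=sensors.read_state();c=read_camera("wrist");p,R=tool(s)
np.savez("pics/w13.npz",p=p,R0=R,**c)
cv2.imwrite("pics/w13.png",c["color"][:,:,::-1])
c=read_camera("scene")
np.savez("pics/s13.npz",**c)
cv2.imwrite("pics/s13.png",cv2.resize(c["color"][100:240,230:370,::-1],None,fx=4,fy=4,interpolation=cv2.INTER_CUBIC))
c=read_camera("top")
cv2.imwrite("pics/t13.png",cv2.convertScaleAbs(cv2.resize(c["color"][160:280,130:270,::-1],None,fx=5,fy=5,interpolation=cv2.INTER_CUBIC),alpha=1.8))
E
```

```text
tcp [0.617  0.1703 0.2055] Rx [0.983 0.186 0.004] Ry [ 0.003  0.002 -1.   ] Rz [-0.186  0.983  0.001] q [0.23 0.2  1.69 0.   1.25 0.04] F [-6.9  0.4  8.3] w 0.01 t 29.4
delta tool [-0.0905  0.1004 -0.0008]
```

View pics/w13.png

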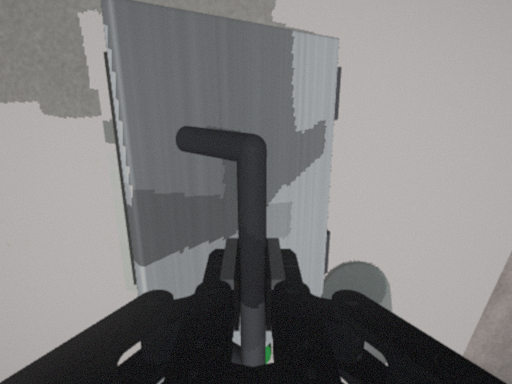

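View pics/s13.png

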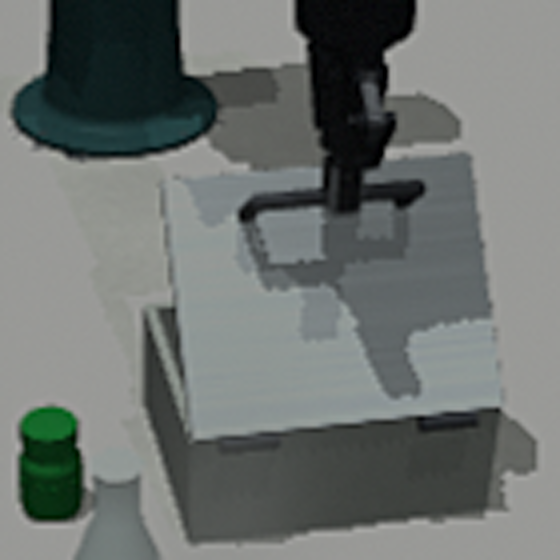

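View pics/t13.png

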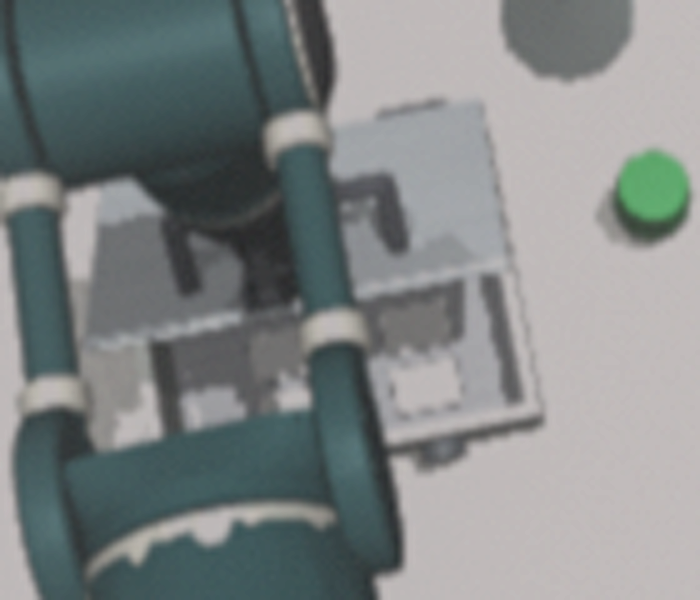

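```bash
python3 - <<'E'
from h import *
from scipy.optimize import minimize_scalar
S=dict(np.load("pics/s13.npz"));T=dict(np.load("pics/top0.npz"));w=dict(np.load("pics/w13.npz"))
def pr(C,X):
    f=192/np.tan(np.radians(float(C["vfov"]))/2)
    if "T_tool_cam" in C:
        c=(np.linalg.inv(C["T_tool_cam"])@np.r_[C["R0"].T@(X-C["p"]),1])[:3]
    else: c=C["R"]@X+C["t"]
    return np.array([C["cx"],C["cy"]])+f*c[:2]/c[2]
ya=.187;ex=np.array([np.cos(ya),np.sin(ya),0]);ey=np.array([-np.sin(ya),np.cos(ya),0]);ez=np.array([0,0,1.])
h=np.array([.588,.163,0])+.09*ex+.0905*ez
def lid(th,a,b,n): t=np.radians(th); return h+a*(-np.cos(t)*ex+np.sin(t)*ez)+n*(np.sin(t)*ex+np.cos(t)*ez)+b*ey
obs=[("S right(y-)",S,(271.2,144.4),-.11,.008),("S left(y+)",S,(347.5,138.2),.11,.008),("W y-?",w,(338,38),.0,.0),("T y-",T,(230.5,214),-.11,.0)]
for n,C,o,b,nn in obs:
    if n[0]=="W":continue
    r=minimize_scalar(lambda t:np.sum((pr(C,lid(t,.18,b,nn))-o)**2),bounds=(30,70),method="bounded")
    print(n,round(r.x,1),"px res",round(r.fun**.5,1))
for th in (45,50,55): print(th,[pr(w,lid(th,.18,b,.008)).round() for b in(-.11,.11)],[pr(w,lid(th,.15,b,.048)).round() for b in(-.055,.055)])
E
```

```text
S right(y-) 52.4 px res 0.6
S left(y+) 48.8 px res 0.0
T y- 49.9 px res 1.1
45 [array([145., 427.]), array([90.,  0.])] [array([228., 360.]), array([222., 146.])]
50 [array([162., 445.]), array([112.,  -6.])] [array([253., 370.]), array([253., 149.])]
55 [array([182., 462.]), array([140., -13.])] [array([280., 377.]), array([287., 152.])]
```

Angle estimates: scene 52.4° and 48.8°, top 49.9°, wrist bar 50°, kinematic about 50°. Now hold still for 4 s.

Call:
{"api": "arm_command", "payload": {"deltas": [[0, 0, 0, 0], [0, 0, 0, 0], [0, 0, 0, 0], [0, 0, 0, 0], [0, 0, 0, 0], [0, 0, 0, 0], [0, 0, 0, 0], [0, 0, 0, 0], [0, 0, 0, 0], [0, 0, 0, 0], [0, 0, 0, 0], [0, 0, 0, 0], [0, 0, 0, 0], [0, 0, 0, 0], [0, 0, 0, 0], [0, 0, 0, 0]]}}

```text
time: 31.55
tool_pos: [0.617, 0.1703, 0.2055]
tcp_rot: [-1.564, -0.15, 0.144]
wrist_force: [-6.1, 0.5, 8.5]
width: 0.12
```

Call:
{"api": "arm_command", "payload": {"deltas": [[0, 0, 0, 0], [0, 0, 0, 0], [0, 0, 0, 0], [0, 0, 0, 0], [0, 0, 0, 0], [0, 0, 0, 0], [0, 0, 0, 0], [0, 0, 0, 0], [0, 0, 0, 0], [0, 0, 0, 0], [0, 0, 0, 0], [0, 0, 0, 0], [0, 0, 0, 0], [0, 0, 0, 0], [0, 0, 0, 0], [0, 0, 0, 0]]}}

```text
time: 33.55
tool_pos: [0.617, 0.1703, 0.2055]
tcp_rot: [-1.564, -0.15, 0.144]
wrist_force: [-5.7, 0.6, 8.3]
width: 0.12
```

```bash
python3 - <<'E'
from h import *
from workcell import *
import cv2
to([.5286,.1529,.1048])
c=read_camera("scene")["color"];o=np.load("pics/s13.npz")["color"]
print("changed px", (np.abs(c.astype(int)-o).max(2)>40).sum())
cv2.imwrite("pics/s14.png",cv2.resize(c[100:290,60:430,::-1],None,fx=2.1,fy=2.1))
E
```

```text
tcp [0.617  0.1703 0.2055] Rx [0.983 0.186 0.004] Ry [ 0.003  0.002 -1.   ] Rz [-0.186  0.983  0.001] q [0.23 0.2  1.69 0.   1.25 0.04] F [-5.7  0.6  8.3] w 0.0103 t 33.55
delta tool [-0.0904  0.1004 -0.0007]
changed px 0
```

View pics/s14.png

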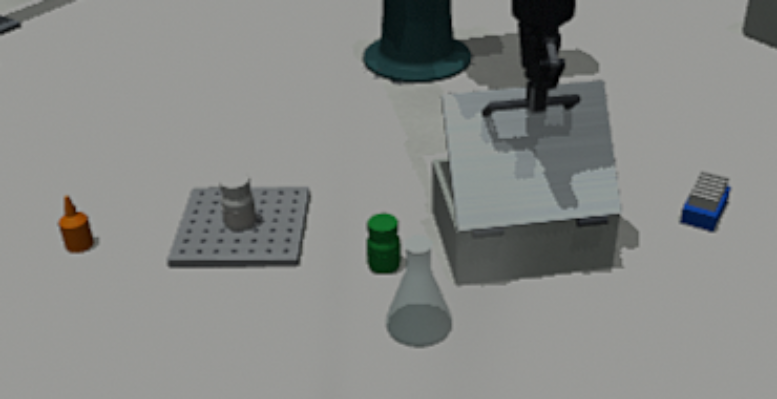

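The lid is held still at about 50°. The pot is upright on the plate at (238,205), and the dropper, flask and rack haven't moved. Handing in.

```bash
python3 -c "
from workcell import job
print(job.finish_job())"
```

```text
the job is handed in; nothing more can be done
None
```

The pot is upright near the centre of the drain plate, and I handed in with the gripper still holding the lid at about 50°. The robot's clock was then at about 33.6 s.

- **Pot:** I lowered it in small steps until contact (about 5 N), then released it. The last scene picture shows it standing upright.
- **Lid angle:** the estimates were 48.8° and 52.4° from the scene camera, 49.9° from the top camera, and about 50° from the bar's position. They differ by a few degrees, but all are within the 5° allowed.
- **Hold:** I kept the lid there for a little over 4 s. The arm's pose stayed the same, and the scene pictures before and after show no change.
- **Bystanders:** the flask, dropper bottle, rack and green decoy look unmoved.

**First lid grasp failed:** it slipped off the bar during the first lift to 10°, and the lid ended closed again. The images put the real fingertips about 19 mm behind the reported tool point, so I regrasped about 16 mm deeper and that grip held.

**Leftover force:** at the end the wrist still read about 10 N, because the tool was pushing slightly toward the hinge.

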